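Put the serviced drive parts back on their two spindles

TASK

The instrument drive has been cleaned; put its parts back on the two spindle stands, each part threaded over the spindle, upright and fully down. On the tall spindle (round base) goes the big steel flywheel first, then the aluminium spacer sleeve, then the small steel cap on top; on the short spindle (square base) goes the brass gear, then the black knob on top. Lower each part home rather than letting it drop, and leave the multimeter and the blower bulb where they lie.

Things in the scene. Friction and masses are not known exactly. Their poses are not given: they have to be found in the camera images.
- tall_stand: Target. Grey round base, diameter 84, 16 high, flat top, with an upright steel spindle of diameter 10 standing 50 above that (tapered tip at 66). Fixed to the bench; origin: underside of base, on the spindle's axis, z up. Finished: undersides of flywheel at 16, sleeve 30, cap 54 above the bench.
- short_stand: Target. Grey square base 74 x 74 (sides along its x and y), 16 high, flat top, with an upright steel spindle of diameter 10 standing 26 above that (tapered tip at 42). Fixed to the bench; origin: underside of base, on the spindle's axis, z up. Finished: undersides of gear at 16, knob 32 above the bench.
- flywheel: Loose flat steel disc, outside diameter 64, thickness 14, through bore of diameter 20, six small dark dots round its top; about 0.28 kg. Origin: centre of its underside; z is its axis, up. Lies on the bench, right way up.
- sleeve: Loose plain aluminium tube, standing on end: outside diameter 36, height 24, through bore of diameter 18; 0.05 kg. Origin: centre of its underside; z is its axis, up. Lies on the bench, right way up.
- cap: Loose small knurled steel cap, outside diameter 29, height 20, closed flat top; open below with a blind bore of diameter 18, 14 deep; 0.05 kg. Origin: centre of its underside; z is its axis, up. Lies on the bench, right way up.
- gear: Loose brass gear wheel with fine teeth, outside diameter about 52 (the teeth are only drawn: the fingers close on diameter 49), thickness 16, through bore of diameter 18; about 0.12 kg. Origin: centre of its underside; z is its axis, up. Lies on the bench, right way up.
- knob: Loose black plastic ribbed knob, outside diameter 41, height 22, closed flat top with a white line; open below with a blind bore of diameter 18, 13 deep; 0.04 kg. Origin: centre of its underside; z is its axis, up. Lies on the bench, right way up.
- multimeter: Bystander, not to be disturbed. Yellow and black hand multimeter lying on its back, 170 x 85 x 38 high, long side along its x. Origin: centre of its underside.
- blower: Bystander, not to be disturbed. Black rubber dust blower lying on its side: a bulb of diameter 56 with a thin nozzle, 120 long along its x. Origin: on the bench under the rear end of the bulb; the nozzle points along +x.
Not all that is in view belongs to the job. There is more than one size of the knob; the job needs the largest. What is shaped like the cap but blue or green is not meant.

How it is judged (in metres and radians):
At the end, for the whole second after the job is handed in: Flywheel, sleeve and cap in this order from below on the tall spindle, gear and knob on the short one: each centred on its spindle within 8 mm, its underside within 3 mm of its seated height (16, 30, 54 mm; 16, 32 mm above the bench), tilted less than 0.1 rad, released and at rest (horizontal distance between each of flywheel, sleeve, cap and tall_stand below 0.008 m and z of flywheel in the frame of tall_stand between 0.013 and 0.019 m and angle between each of flywheel, sleeve, cap, gear, knob's own z axis and vertical below 0.1 rad and linear speed of each of flywheel, sleeve, cap, gear, knob below 0.02 m/s and z of sleeve in the frame of tall_stand between 0.027 and 0.033 m and z of cap in the frame of tall_stand between 0.051 and 0.057 m and horizontal distance between each of gear, knob and short_stand below 0.008 m and z of gear in the frame of short_stand between 0.013 and 0.019 m and z of knob in the frame of short_stand between 0.029 and 0.035 m); the robot touches nothing.
It fails at once if a part is dropped (falls out of the fingers faster than 0.8 m/s: a fall of some 33 mm or more) ((linear speed of flywheel above 0.8 m/s and contact force between the fingers and flywheel below 0.01 N) or (linear speed of sleeve above 0.8 m/s and contact force between the fingers and sleeve below 0.01 N) or (linear speed of cap above 0.8 m/s and contact force between the fingers and cap below 0.01 N) or (linear speed of gear above 0.8 m/s and contact force between the fingers and gear below 0.01 N) or (linear speed of knob above 0.8 m/s and contact force between the fingers and knob below 0.01 N)).
It fails at once if the multimeter is pushed more than 30 mm away (distance of multimeter from where it was at the start of the episode above 0.03 m).
It fails at once if the blower is pushed more than 30 mm away (distance of blower from where it was at the start of the episode above 0.03 m).
It also fails if it takes over 109 s, if anything falls off the work surface, if the arm or the gripper's body presses on something with over 40 N, if the wrist force passes 120 N, or if a joint passes its speed limit or range.

ROBOT

A 7-joint arm with a two-finger parallel gripper is mounted at the origin on the work surface. World frame = base frame: x ahead of the robot, y to its left, z up, the work surface at z = 0. Lengths are in m, angles in degrees, forces in N, time in s.
With the tool pointing down it reaches from about 0.425 to 0.875 m from the base axis. Payload 8.4 kg.
Tool frame: the origin (TCP) lies midway between the tips of the shut fingers; the grasp point (between the pads) lies 19 mm behind it (arm.tcp_to_grasp is the distance from the TCP to the grasp point, in m); z points along the fingers, x is the direction in which the jaws open and shut, and the axes are right-handed (so a half turn about z gives the same grasp; the last joint's range is limited). The gripper opens to 85 mm and grips with 20 to 120 N. Pads are 22 mm wide; open, the fingers measure 114 mm over their backs; the gripper's body (76 mm by 85 mm) begins 54 mm behind the grasp point. The pads swing forward as they close: fully open they stand 13 mm farther back than shut.
Start: joints at [-78.335, 19.091, 2.286, 83.961, -0.768, 76.965, -3.352], TCP at [0.194, 0.62, 0.192] pointing down, gripper open.
Joint ranges: [-147.57, 147.57], [-21.85, 119.76], [-74.77, 79.35], [14.55, 137.4], [-85.83, 265.84], [4.83, 119.75], [-152.11, 152.11]. Speed limits (degrees/s): [127.2, 127.2, 159.86, 159.86, 180, 180, 180].

INTERFACE

Orientations are given as [roll, pitch, yaw] about the fixed x, y, z axes, in that order (R = Rz(yaw) Ry(pitch) Rx(roll)).
In Python, from bench import arm gives the robot as it stands.
- The arm moves only by the tool jog_arm, never from a script. Its argument "targets" is a list of rows, each an object of numbers: "x", "y", "z": the shift along the tool's x, y, z in mm; "turn": the turn about the tool's z in rad. In form: [{"x": .., "y": .., "z": .., "turn": ..}, ...]. A call has 1 to 20 rows; each row is the pose to reach, as a shift and turn from the pose commanded when the call began, along the tool's axes at that moment; what a row does not reach only later rows make up. A row lasts 1/10 s, in which the tool goes at most 50 mm and 8.59 degrees, less where a joint would pass 70% of its speed; a pose out of reach is approached as far as the arm can. A call with a gripper value outside its range is refused whole. "claw" is the finger opening in mm, from 0 to 85.4, set as the call begins (left out, the last holds). The fingers move at their own pace and stop on an object; "grip_force" is the grip in N (left out, the last holds). Time passes only in rows, so rows that repeat a pose let the fingers close. It gives the time, the measured TCP pose, the force and the opening at its end, in the units of the state.
- arm.get_state(): the state, without advancing time (a new reading comes with each control period).
- arm.grab_frame(name): name is "scene" or "top"; returns the picture (400x640x3 uint8, red, green, blue); there is no depth.
- arm.camera_info(name): a dict with "fx", "fy", "cx", "cy" (pixels), "cam_to_world" (4x4, takes a point from camera to world coordinates). Camera axes: x right, y down, z forward; pixel columns grow to the right and rows downward; lengths in m; the calibration is good to about 2 mm. A picture is of the moment at which its call begins. camera_info takes no time and is no camera call.
- arm.finish_job(): hands the job in, once; it reports no verdict.
Trained networks look in the newest picture that a camera, given by its name, has taken for a name from the list of things; names that differ only in an ending like _2 or _b are one class to them, and where a whole thing is asked for, a point or a joint stands for the part that bears it (a point fixed in the world has none). Each returns a list of dicts, best first, with "confidence" (0 to 1); they miss things now and then, are a little off and sometimes report something else, mostly with a low value. They report only what shows in the picture. A call takes as long as a camera call. They do not tell look-alikes from the thing itself.
- arm.find_in(name, camera): "bbox" ([left, top, right, bottom] in pixels, round what is visible of it).
- arm.cut_out(name, camera): "region" (400x640 bool, what is visible of it) and "bbox" ([left, top, right, bottom] in pixels, round what is visible of it).
- arm.spot_point(name, camera): "point" ([row, column] in pixels: a listed point, or the origin of a listed thing).
The state is a dict: "time_s": time; "joint_pos": joint angles; "qvel": joint speeds; "joint_torque": joint torques, N m; "tcp_pos": TCP position; "eef_rot": TCP orientation; "contact_force": force on the tool from outside, world axes, zero at the start; "ft_torque": the same for the moment, N m; "opening": finger opening in m.
Only numpy, scipy, OpenCV 4.12 (cv2) and the standard library are available. Lean on these libraries where they do the work, as an engineer would, in place of code of your own. Each camera call takes 0.05 s, during which the arm holds its last target. There are 200 camera calls.

## Working session

There is one attempt and no reset: what is moved stays moved. The work goes in short steps, Python scripts to look and compute and a tool call to move; the robot and the scene stay as the last step left them, time stands still between calls to the robot, and variables do not carry over. Pictures are saved under pics/ and viewed, about 12 in all and at most 16, crops included, and the job is handed in when it is done.

Besides the shell and the picture viewer there is one more tool, called after "Emit:" as name(argument=value, ...) on one line, values as JSON. jog_arm: Moves the arm, as the interface text tells. Its arguments: {"type":"object","properties":{"targets":{"type":"array"},"claw":{"type":"number"},"grip_force":{"type":"number"}},"required":["targets"]}

```bash
mkdir -p pics; ls; python3 - <<'E'
from bench import arm
import cv2,numpy as np
np.set_printoptions(precision=4,suppress=True)
for n in("top","scene"):
    im=arm.grab_frame(n); cv2.imwrite(f"pics/{n}0.png",im[:,:,::-1])
    c=arm.camera_info(n); print(n,c["fx"],c["fy"],c["cx"],c["cy"]); print(np.array(c["cam_to_world"]))
s=arm.get_state(); print(s)
E
```

```text
pics
top 402.23525943049094 402.23525943049094 318.8622233985531 195.1982771103561
[[-0.0115 -0.9952  0.0967  0.4668]
 [-0.9999  0.0106 -0.0096  0.0374]
 [ 0.0086 -0.0968 -0.9953  1.0262]
 [ 0.      0.      0.      1.    ]]
scene 398.827874078945 398.827874078945 319.90390427516877 203.6108134233705
[[ 0.842   0.4506 -0.2967  0.8241]
 [ 0.5395 -0.7052  0.46   -0.4058]
 [-0.002  -0.5474 -0.8369  0.8465]
 [ 0.      0.      0.      1.    ]]
{'time_s': 0.1, 'joint_pos': array([-78.3339,  19.1262,   2.282 ,  84.0054,  -0.7681,  76.9657,
        -3.3534]), 'qvel': array([ 0.0415, -0.1331, -0.0106, -0.1243, -0.0702, -0.018 , -0.0033]), 'joint_torque': array([  0.0038, -66.0024,   1.3699, -40.6475,   0.017 ,   0.009 ,
        -0.    ]), 'tcp_pos': array([0.1937, 0.62  , 0.1908]), 'eef_rot': array([179.9958,   0.082 ,  72.6501]), 'contact_force': array([-0.3159, -0.7184,  0.1009]), 'ft_torque': array([ 0.0548,  0.0089, -0.0509]), 'opening': 0.0853923498901784}
```

View pics/top0.png

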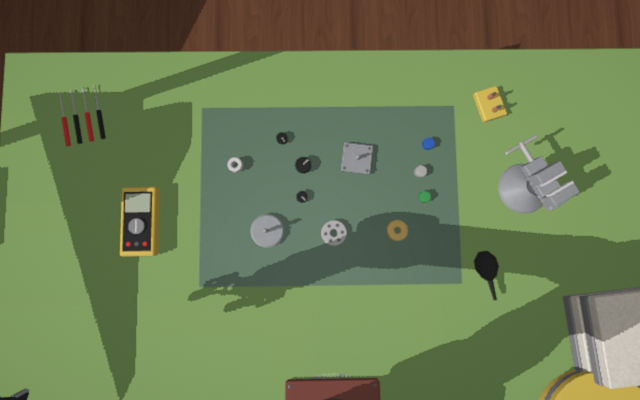

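View pics/scene0.png

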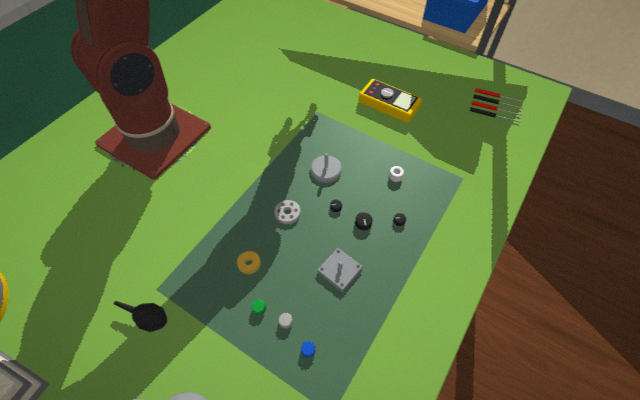

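```bash
cat > h.py <<'E'
from bench import arm
import numpy as np,cv2
np.set_printoptions(precision=4,suppress=True)
def ray(n,u,v,z):
    c=arm.camera_info(n);T=np.array(c["cam_to_world"])
    d=T[:3,:3]@[(u-c["cx"])/c["fx"],(v-c["cy"])/c["fy"],1]
    return T[:3,3]+d*(z-T[2,3])/d[2]
def proj(n,p):
    c=arm.camera_info(n);T=np.array(c["cam_to_world"])
    q=T[:3,:3].T@(np.asarray(p)-T[:3,3]);return c["cx"]+c["fx"]*q[0]/q[2],c["cy"]+c["fy"]*q[1]/q[2]
E
python3 - <<'E'
from h import *
H=dict(tall_stand=0,short_stand=0,flywheel=0,sleeve=0,cap=0,gear=0,knob=0,multimeter=0,blower=0)
for n in H:
  for cam in("top","scene"):
    for d in arm.spot_point(n,cam):
        r,c=d["point"];print(n,cam,round(d["confidence"],2),(round(c),round(r)),ray(cam,c,r,0)[:2])
E
```

```text
tall_stand top 0.58 (265, 231) [0.4762 0.1657]
tall_stand top 0.27 (354, 158) [ 0.6626 -0.0647]
short_stand scene 0.67 (342, 271) [ 0.6662 -0.0684]
short_stand scene 0.31 (328, 170) [0.4833 0.1634]
flywheel top 0.89 (335, 229) [ 0.4795 -0.0119]
flywheel scene 0.85 (288, 217) [ 0.478  -0.0177]
sleeve top 0.65 (238, 163) [0.6514 0.2363]
sleeve top 0.42 (398, 233) [ 0.467 -0.172]
sleeve scene 0.63 (398, 177) [0.6536 0.2435]
cap top 0.65 (430, 143) [ 0.7004 -0.2639]
cap top 0.45 (418, 173) [ 0.6209 -0.2303]
cap top 0.45 (423, 198) [ 0.5564 -0.2396]
cap scene 0.72 (259, 305) [ 0.5541 -0.2332]
cap scene 0.67 (307, 350) [ 0.6954 -0.2557]
cap scene 0.57 (287, 323) [ 0.6294 -0.233 ]
gear top 0.59 (395, 235) [ 0.4638 -0.1646]
gear scene 0.9 (248, 266) [ 0.4781 -0.1734]
knob top 0.78 (303, 164) [0.6479 0.068 ]
knob top 0.54 (302, 194) [0.5695 0.0698]
knob top 0.46 (281, 134) [0.7261 0.1243]
knob scene 0.83 (364, 222) [0.6451 0.0721]
knob scene 0.71 (404, 222) [0.7259 0.126 ]
knob scene 0.65 (335, 208) [0.5626 0.0703]
multimeter top 0.62 (146, 221) [0.5046 0.4659]
multimeter scene 0.65 (388, 106) [0.5077 0.4684]
blower top 0.92 (476, 252) [ 0.4162 -0.3682]
blower top 0.49 (303, 164) [0.6479 0.0677]
blower scene 0.67 (167, 327) [ 0.4194 -0.3764]
```

The top view shows the tall stand at (265,231), short stand (357,158), flywheel (333,233), gear (397,230), sleeve (235,164), large knob (303,165) and steel cap (421,171). The decoys are the blue and green caps and the two smaller knobs. Next I refine these positions by matching silhouettes.

```bash
cat > fit.py <<'E'
from h import *
from scipy.optimize import least_squares
def sil(cam,x,y,prof,S=8,sq=None):
    """centroid,area of the convex silhouette of stacked (r,z0,z1)"""
    pts=[]
    a=np.linspace(0,2*np.pi,60)
    for r,z0,z1 in prof:
        for z in(z0,z1):
            if sq is not None: P=[(x+r*2**.5*np.cos(sq+k*np.pi/2),y+r*2**.5*np.sin(sq+k*np.pi/2),z) for k in range(4)]
            else: P=[(x+r*np.cos(t),y+r*np.sin(t),z) for t in a]
            pts+=[proj(cam,p) for p in P]
    h=cv2.convexHull(np.array(pts,np.float32)); m=cv2.moments(h)
    return np.array([m["m10"]/m["m00"],m["m01"]/m["m00"]]),m["m00"]
def fit(cam,c,xy,prof,sq=None):
    s=least_squares(lambda p:sil(cam,p[0],p[1],prof,sq=sq)[0]-c,xy,diff_step=1e-3)
    return s.x,sil(cam,*s.x,prof,sq=sq)[1]
def seg(img,uv,rad,thr=32):
    """blob differing in colour from surrounding mat near uv (hull filled)"""
    u,v=map(int,np.round(uv));w=rad
    p=img[v-w:v+w+1,u-w:u+w+1].astype(float)
    return p
def mask_hull(reg):
    n,l,st,_=cv2.connectedComponentsWithStats(reg.astype(np.uint8))
    i=1+np.argmax(st[1:,4]);cs,_=cv2.findContours((l==i).astype(np.uint8),0,1)
    h=cv2.convexHull(cs[0]);z=np.zeros(reg.shape,np.uint8);cv2.fillConvexPoly(z,h,1)
    v,u=np.nonzero(z);return np.array([u.mean(),v.mean()]),len(u)
parts=dict(flywheel=((.48,-.012),[(.032,0,.014)]),sleeve=((.652,.24),[(.018,0,.024)]),cap=((.625,-.232),[(.0145,0,.02)]),
 gear=((.47,-.17),[(.026,0,.016)]),knob=((.647,.07),[(.0205,0,.022)]))
E
python3 - <<'E'
from fit import *
for cam in("top","scene"):
    arm.grab_frame(cam)
    for n,(xy,prof) in parts.items():
        p0,A=sil(cam,*xy,prof); best=None
        for d in arm.cut_out(n,cam):
            c,a=mask_hull(d["region"])
            if np.hypot(*(c-p0))<9: best=(c,a,d["confidence"]);break
        if best is None: print(cam,n,"none");continue
        x,A=fit(cam,best[0],xy,prof); print(cam,n,x,"area",best[1],"pred",round(A),"conf",round(best[2],2))
# enlarged crops of the stands
o=[]
for cam,(u,v) in(("top",(265,231)),("top",(357,158)),("scene",(326,170)),("scene",(340,270))):
    im=arm.grab_frame(cam)[v-30:v+30,u-30:u+30]; o.append(cv2.resize(im,(300,300),interpolation=cv2.INTER_NEAREST))
cv2.imwrite("pics/stands.png",np.vstack([np.hstack(o[:2]),np.hstack(o[2:])])[:,:,::-1])
E
```

```text
top flywheel [ 0.471  -0.0078] area 504 pred 514 conf 0.95
top sleeve [0.6434 0.2406] area 186 pred 190 conf 0.46
top cap none
top gear [ 0.4743 -0.1676] area 383 pred 359 conf 0.82
top knob [0.6439 0.0682] area 204 pred 224 conf 0.8
scene flywheel [ 0.469  -0.0084] area 502 pred 519 conf 0.6
scene sleeve [0.6439 0.2397] area 177 pred 197 conf 0.55
scene cap [ 0.6234 -0.2331] area 140 pred 190 conf 0.56
scene gear none
scene knob none
```

View pics/stands.png

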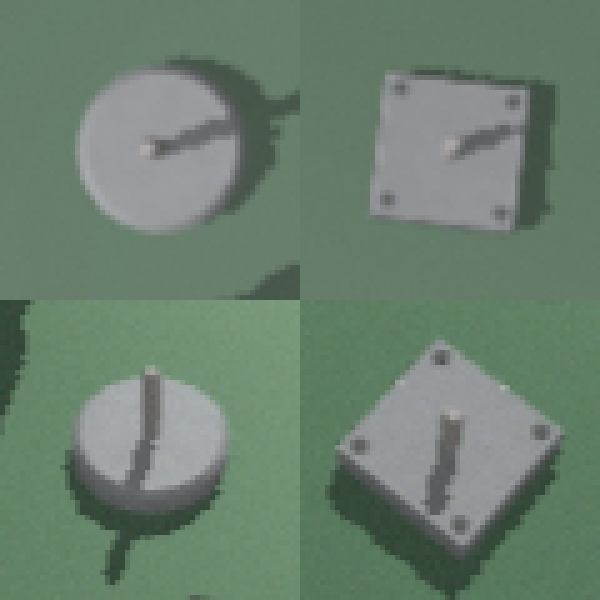

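The crops show both spindle tips and the base outlines clearly. I'll use the tips and outlines to get each stand's axis, and do the cap, gear and knob by colour.

```bash
python3 - <<'E'
from fit import *
for cam,u,v,z in(("top",264.9,230.1,.066),("scene",325.7,154.4,.066),("top",356.9,156.9,.042),("scene",339.9,262.7,.042)):
    print("tip",cam,ray(cam,u,v,z)[:2])
# base outlines from the crops
f=lambda X,o:o-30+X/5-.5
c=np.array([f(159,265),f(149.5,231)]);print("tall base top",fit("top",c,(.475,.16),[(.042,0,.016)]))
Q=np.array([ray("top",f(X,357),f(Y,158),.016)[:2] for X,Y in((86,72),(230,87),(215,231),(71,215))]);print("short base",Q.mean(0),np.linalg.norm(np.diff(Q,axis=0),axis=1))
# colour blobs: anything unlike mat (G dominant, greyish green)
for cam in("top","scene"):
    im=arm.grab_frame(cam).astype(int);R,G,B=im[...,0],im[...,1],im[...,2]
    for n,m in(("cap",(abs(G-R)<10)&(R>95)),("gear",R-B>50),("knob",(G<50)&(R<50)),("flywheel",(abs(G-R)<10)&(R>70)),("sleeve",(abs(G-R)<10)&(R>60))):
        xy,prof=parts[n];p0,A=sil(cam,*xy,prof);reg=np.zeros(m.shape,bool)
        u,v=np.round(p0).astype(int);w=int((A/3.14)**.5+5);reg[v-w:v+w+1,u-w:u+w+1]=m[v-w:v+w+1,u-w:u+w+1]
        if reg.sum()<20: print(cam,n,"few");continue
        c,a=mask_hull(reg);x,A=fit(cam,c,xy,prof);print(cam,n,x,a,round(A))
E
```

```text
tip top [0.4782 0.1572]
tip scene [0.4791 0.1571]
tip top [ 0.657  -0.0677]
tip scene [ 0.6596 -0.0705]
tall base top (array([0.4782, 0.1605]), 903.3108042998938)
short base [ 0.66   -0.0697] [0.074  0.0749 0.0736]
top cap [ 0.625  -0.2319] 134 126
top gear [ 0.4754 -0.1683] 340 359Traceback (most recent call last):
  File "<stdin>", line 12, in <module>
  File "fit.py", line 11, in sil
    pts+=[proj(cam,p) for p in P]
          ~~~~^^^^^^^
  File "h.py", line 9, in proj
    c=arm.camera_info(n);T=np.array(c["cam_to_world"])
ValueError: time passes only in moves, steps and waits
```

Emit:
jog_arm(targets=[{"x":-190,"y":296,"z":40,"turn":-0.303},{"x":-190,"y":296,"z":40,"turn":-0.303},{"x":-190,"y":296,"z":40,"turn":-0.303},{"x":-190,"y":296,"z":40,"turn":-0.303},{"x":-190,"y":296,"z":40,"turn":-0.303},{"x":-190,"y":296,"z":40,"turn":-0.303},{"x":-190,"y":296,"z":40,"turn":-0.303},{"x":-517,"y":451,"z":90,"turn":-0.303},{"x":-517,"y":451,"z":90,"turn":-0.303},{"x":-517,"y":451,"z":90,"turn":-0.303},{"x":-517,"y":451,"z":90,"turn":-0.303},{"x":-517,"y":451,"z":90,"turn":-0.303},{"x":-517,"y":451,"z":90,"turn":-0.303},{"x":-517,"y":451,"z":90,"turn":-0.303},{"x":-517,"y":451,"z":90,"turn":-0.303},{"x":-517,"y":451,"z":90,"turn":-0.303},{"x":-517,"y":451,"z":90,"turn":-0.303},{"x":-517,"y":451,"z":90,"turn":-0.303}], claw=85, grip_force=50)

```text
time_s: 3.65
tcp_pos: [0.4702, -0.0062, 0.1018]
eef_rot: [180.0, -0.0, 90.1]
contact_force: [-0.4, 0.1, 0.1]
opening: 0.0852
```

Emit:
jog_arm(targets=[{"x":-2,"z":40},{"x":-2,"z":75},{"x":-2,"z":90},{"x":-2,"z":98},{"x":-2,"z":102},{"x":-2,"z":102}], claw=85)

```text
schema error: expected keys x, y, z, turn
```

Emit:
jog_arm(targets=[{"z":0},{"z":0},{"z":0},{"z":0},{"z":0},{"z":0},{"z":0},{"z":0},{"z":0},{"z":0}], claw=55, grip_force=60)

```text
schema error: expected keys x, y, z, turn
```

Emit:
jog_arm(targets=[{"x":-2,"y":0,"z":40,"turn":0},{"x":-2,"y":0,"z":75,"turn":0},{"x":-2,"y":0,"z":90,"turn":0},{"x":-2,"y":0,"z":98,"turn":0},{"x":-2,"y":0,"z":102,"turn":0},{"x":-2,"y":0,"z":102,"turn":0}], claw=85)

```text
time_s: 4.25
tcp_pos: [0.4705, -0.009, -0.0001]
eef_rot: [180.0, -0.0, 90.1]
contact_force: [0.6, 0.2, 0.6]
opening: 0.0853
```

Emit:
jog_arm(targets=[{"x":0,"y":0,"z":0,"turn":0},{"x":0,"y":0,"z":0,"turn":0},{"x":0,"y":0,"z":0,"turn":0},{"x":0,"y":0,"z":0,"turn":0},{"x":0,"y":0,"z":0,"turn":0},{"x":0,"y":0,"z":0,"turn":0},{"x":0,"y":0,"z":0,"turn":0},{"x":0,"y":0,"z":0,"turn":0}], claw=55, grip_force=60)

```text
time_s: 5.05
tcp_pos: [0.4701, -0.0096, -0.0004]
eef_rot: [-180.0, 0.0, 90.0]
contact_force: [-0.1, -0.0, 0.7]
opening: 0.0555
```

```bash
python3 - <<'E'
from h import *
im=arm.grab_frame("scene");cv2.imwrite("pics/a1.png",cv2.resize(im[140:300,200:400],None,fx=4,fy=3.7,interpolation=2)[:590,:,::-1])
E
```

```text
(no output)
```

View pics/a1.png

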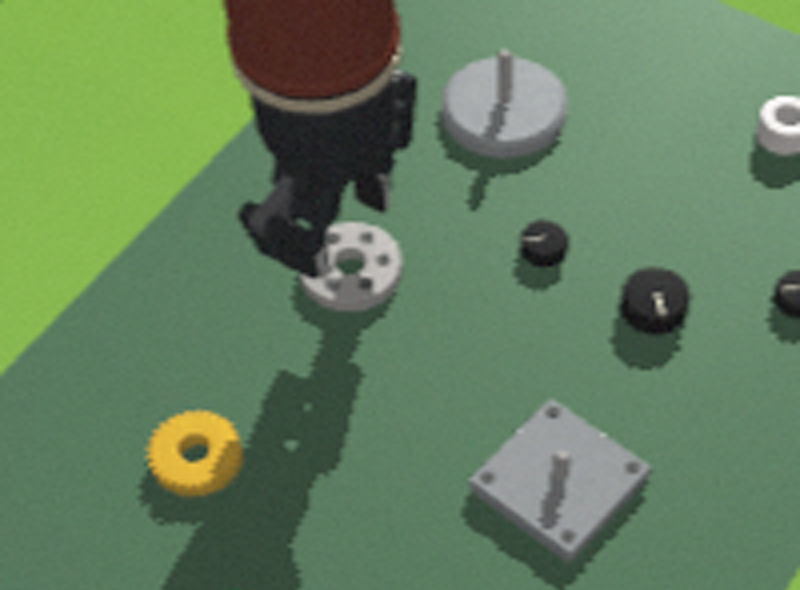

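```bash
sed -i 's/^def ray/import functools\nci=functools.lru_cache(lambda n:arm.camera_info(n))\ndef ray/; s/c=arm.camera_info(n)/c=ci(n)/' h.py; python3 - <<'E'
from fit import *
for cam in("scene","top"):
    arm.grab_frame(cam)
    for d in arm.cut_out("flywheel",cam)[:1]:
        c,a=mask_hull(d["region"]);print(cam,c,a,fit(cam,c,(.47,-.008),[(.032,0,.014)]))
for y in(-.0375,.0185):
  for z in(0,.015,.04):
    u,v=proj("scene",(.47,y,z));print(y,z,((u-200)*4,(v-140)*3.7))
print(arm.get_state()["time_s"])
E
```

```text
scene [288.1365 211.9195] 447 (array([ 0.4732, -0.0072]), 520.0987700344995)
top [302.4126 164.7265] 223 (array([0.6446, 0.0687]), 507.01496191113256)
-0.0375 0 (np.float64(320.8547291261193), np.float64(301.55461607490065))
-0.0375 0.015 (np.float64(318.75175725913095), np.float64(289.9232078293589))
-0.0375 0.04 (np.float64(315.123222191467), np.float64(269.854003210988))
0.0185 0 (np.float64(372.6965388464489), np.float64(242.08555495592074))
0.0185 0.015 (np.float64(371.30129291230355), np.float64(230.00550194969478))
0.0185 0.04 (np.float64(368.89605686298546), np.float64(209.18094460307287))
5.3
```

```bash
python3 - <<'E'
from fit import *
im=arm.grab_frame("scene").copy()
a=cv2.resize(im[170:230,250:310],(600,600),interpolation=2)
def P(p,o):
    u,v=proj("scene",p);return int((u-250+.5)*10),int((v-170+.5)*10)
for s in(-1,1):
  for z,col in((0,(255,0,0)),(.02,(255,255,0))):
    q=[(.47+dx,-.0096+s*(.028+dy),z) for dx,dy in((-.011,0),(.011,0),(.011,.0145),(-.011,.0145))]
    cv2.polylines(a,[np.array([P(p,0) for p in q])],True,col,1)
t=np.linspace(0,6.28,50);cv2.polylines(a,[np.array([P((.470+.032*np.cos(k),-.008+.032*np.sin(k),.014),0) for k in t])],True,(0,255,255),1)
cv2.imwrite("pics/a2.png",a[:,:,::-1])
E
```

```text
(no output)
```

View pics/a2.png

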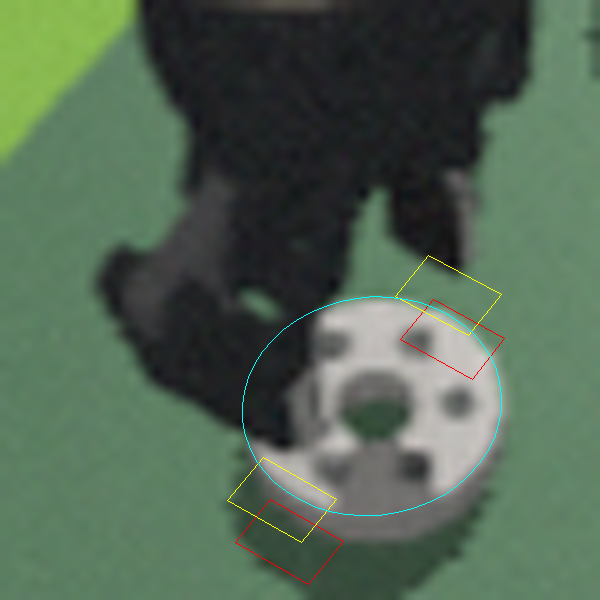

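Emit:
jog_arm(targets=[{"x":0,"y":0,"z":0,"turn":0},{"x":0,"y":0,"z":0,"turn":0},{"x":0,"y":0,"z":0,"turn":0},{"x":0,"y":0,"z":0,"turn":0},{"x":0,"y":0,"z":2,"turn":0},{"x":0,"y":0,"z":4,"turn":0},{"x":0,"y":0,"z":4,"turn":0}], claw=85)

```text
time_s: 6.05
tcp_pos: [0.4698, -0.0096, -0.0047]
eef_rot: [-180.0, 0.0, 90.0]
contact_force: [-0.1, -0.2, -0.3]
opening: 0.085
```

Emit:
jog_arm(targets=[{"x":0,"y":0,"z":2,"turn":0},{"x":0,"y":0,"z":4,"turn":0},{"x":0,"y":0,"z":4,"turn":0}])

```text
time_s: 6.35
tcp_pos: [0.4699, -0.0096, -0.0087]
eef_rot: [-180.0, 0.0, 90.0]
contact_force: [0.9, -1.1, 0.4]
opening: 0.0849
```

```bash
python3 - <<'E'
from fit import *
im=arm.grab_frame("scene")
a=cv2.resize(im[165:235,240:310],(560,560),interpolation=2)
cv2.imwrite("pics/a3.png",a[:,:,::-1]); print(arm.get_state()["tcp_pos"],arm.get_state()["contact_force"])
E
```

```text
[ 0.47   -0.0096 -0.0085] [ 0.1399 -0.1878 -0.6989]
```

View pics/a3.png

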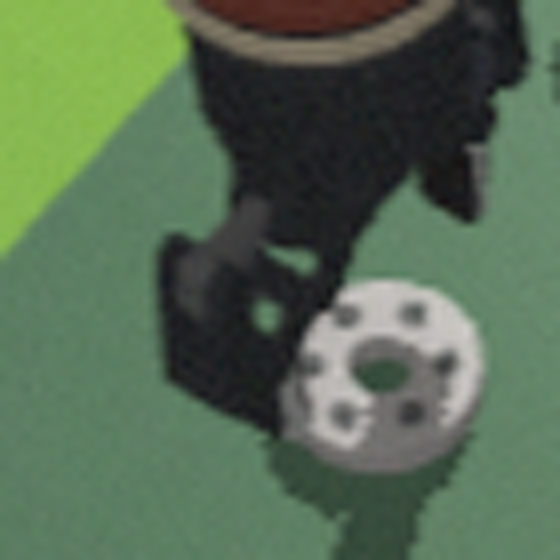

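```bash
python3 - <<'E'
from fit import *
for z in(0,.005,.01,.02,.03,.04): print(z,ray("scene",275-.5,219.4-.5,z)[:2],ray("scene",298.25,192,z)[:2])
print(arm.tcp_to_grasp)
im=arm.grab_frame("top"); cv2.imwrite("pics/t1.png",cv2.resize(im[195:275,285:385],None,fx=7,fy=7,interpolation=2)[:,:,::-1])
E
```

```text
0 [ 0.4537 -0.039 ] [0.4575 0.0596]
0.005 [ 0.4559 -0.0412] [0.4596 0.0568]
0.01 [ 0.4581 -0.0434] [0.4618 0.0541]
0.02 [ 0.4625 -0.0477] [0.4661 0.0486]
0.03 [ 0.4668 -0.052 ] [0.4705 0.0431]
0.04 [ 0.4712 -0.0564] [0.4748 0.0376]
0.0187
```

View pics/t1.png

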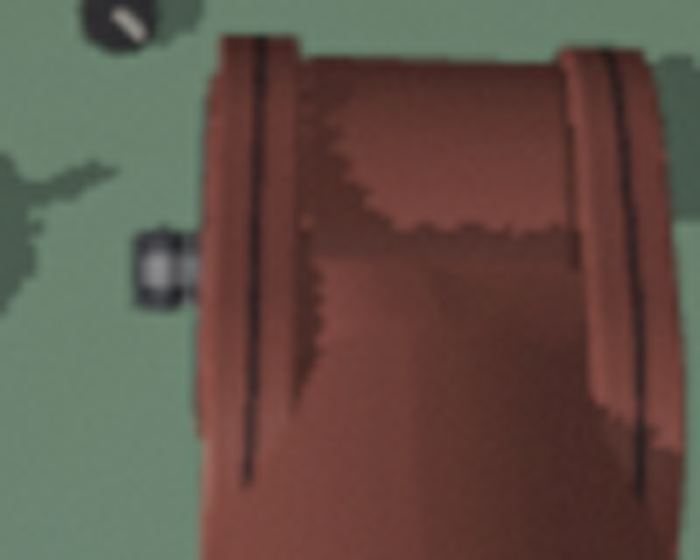

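Emit:
jog_arm(targets=[{"x":0,"y":0,"z":3,"turn":0},{"x":0,"y":0,"z":6,"turn":0},{"x":0,"y":0,"z":6,"turn":0}])

```text
time_s: 6.75
tcp_pos: [0.4697, -0.0096, -0.0149]
eef_rot: [-180.0, 0.0, 90.0]
contact_force: [0.1, 0.0, -0.5]
opening: 0.0851
```

Emit:
jog_arm(targets=[{"x":0,"y":0,"z":2,"turn":0},{"x":0,"y":0,"z":4,"turn":0},{"x":0,"y":0,"z":4,"turn":0}])

```text
time_s: 7.05
tcp_pos: [0.4699, -0.0096, -0.0187]
eef_rot: [-180.0, 0.0, 90.0]
contact_force: [0.6, -1.1, 0.5]
opening: 0.0847
```

Emit:
jog_arm(targets=[{"x":0,"y":0,"z":0,"turn":0},{"x":0,"y":0,"z":0,"turn":0},{"x":0,"y":0,"z":0,"turn":0},{"x":0,"y":0,"z":0,"turn":0},{"x":0,"y":0,"z":0,"turn":0}], claw=60, grip_force=60)

```text
time_s: 7.55
tcp_pos: [0.4701, -0.0096, -0.0183]
eef_rot: [180.0, -0.0, 90.0]
contact_force: [0.4, 0.7, -0.5]
opening: 0.0604
```

```bash
python3 - <<'E'
from fit import *
im=arm.grab_frame("scene")
a=cv2.resize(im[165:235,240:310],(560,560),interpolation=2)
cv2.imwrite("pics/a4.png",a[:,:,::-1])
E
```

```text
(no output)
```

View pics/a4.png

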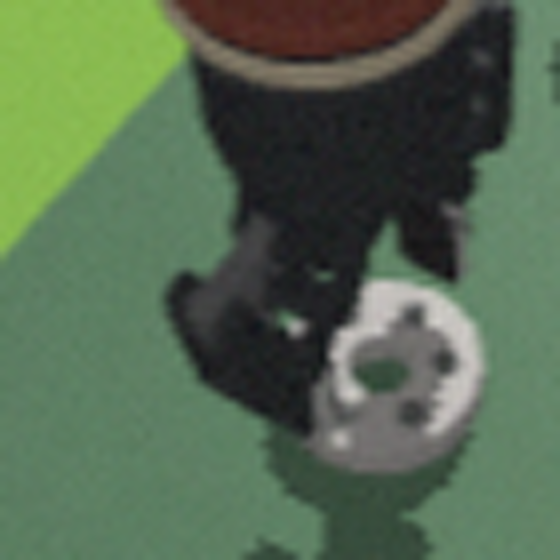

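Emit:
jog_arm(targets=[{"x":0,"y":0,"z":0,"turn":0},{"x":0,"y":0,"z":0,"turn":0},{"x":0,"y":0,"z":0,"turn":0},{"x":0,"y":0,"z":2,"turn":0},{"x":0,"y":0,"z":4,"turn":0},{"x":0,"y":0,"z":4,"turn":0}], claw=80)

```text
time_s: 8.2
tcp_pos: [0.4698, -0.0096, -0.0227]
eef_rot: [-180.0, 0.0, 90.0]
contact_force: [0.2, 0.5, -0.1]
opening: 0.0801
```

Emit:
jog_arm(targets=[{"x":0,"y":0,"z":2,"turn":0},{"x":0,"y":0,"z":4,"turn":0},{"x":0,"y":0,"z":4,"turn":0}])

```text
time_s: 8.5
tcp_pos: [0.4699, -0.0096, -0.0267]
eef_rot: [-180.0, 0.0, 90.0]
contact_force: [-0.5, 1.1, 0.2]
opening: 0.0801
```

Emit:
jog_arm(targets=[{"x":0,"y":0,"z":2,"turn":0},{"x":0,"y":0,"z":4,"turn":0},{"x":0,"y":0,"z":4,"turn":0}])

```text
time_s: 8.8
tcp_pos: [0.4699, -0.0096, -0.0307]
eef_rot: [-180.0, 0.0, 90.0]
contact_force: [-0.8, -1.0, 0.1]
opening: 0.0804
```

Emit:
jog_arm(targets=[{"x":0,"y":0,"z":0,"turn":0},{"x":0,"y":0,"z":0,"turn":0},{"x":0,"y":0,"z":0,"turn":0},{"x":0,"y":0,"z":0,"turn":0},{"x":0,"y":0,"z":0,"turn":0}], claw=60, grip_force=60)

```text
time_s: 9.3
tcp_pos: [0.4701, -0.0096, -0.0303]
eef_rot: [180.0, 0.0, 90.0]
contact_force: [0.1, -0.2, -0.4]
opening: 0.0598
```

```bash
python3 - <<'E'
from fit import *
im=arm.grab_frame("scene").copy()
a=cv2.resize(im[165:235,240:310],(590,590),interpolation=2);k=590/70
def P(p):
    u,v=proj("scene",p);return int((u-240+.5)*k),int((v-165+.5)*k)
for y in(-.0396,.0204):
  for z in range(0,90,10):
    cv2.line(a,P((.459,y,z/1e3)),P((.481,y,z/1e3)),(255,0,0) if z%20 else (255,255,0),1)
t=np.linspace(0,6.28,50)
for r in(.032,.010): cv2.polylines(a,[np.array([P((.470+r*np.cos(q),-.008+r*np.sin(q),.014)) for q in t])],True,(0,255,255),1)
cv2.imwrite("pics/a5.png",a[:,:,::-1])
E
```

```text
(no output)
```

View pics/a5.png

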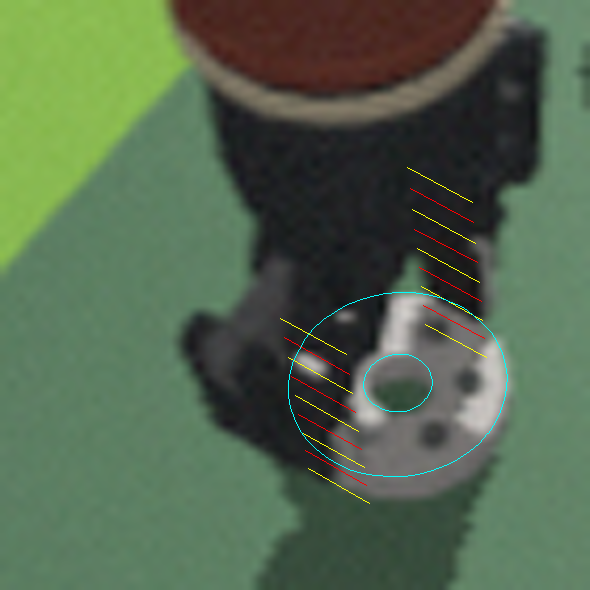

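The fingers sit roughly 40 mm higher than the reported TCP z: by the image the tips are at about z=15 while the TCP reads -30, and there is no contact yet. I'll keep descending carefully, watching the force.

Emit:
jog_arm(targets=[{"x":0,"y":0,"z":0,"turn":0},{"x":0,"y":0,"z":0,"turn":0},{"x":0,"y":0,"z":0,"turn":0},{"x":0,"y":0,"z":3,"turn":0},{"x":0,"y":0,"z":6,"turn":0},{"x":0,"y":0,"z":8,"turn":0},{"x":0,"y":0,"z":8,"turn":0}], claw=80)

```text
time_s: 10.05
tcp_pos: [0.4698, -0.0096, -0.0388]
eef_rot: [-180.0, 0.0, 90.0]
contact_force: [0.7, 0.1, 0.4]
opening: 0.0799
```

Emit:
jog_arm(targets=[{"x":0,"y":0,"z":0,"turn":0},{"x":0,"y":0,"z":0,"turn":0},{"x":0,"y":0,"z":0,"turn":0},{"x":0,"y":0,"z":0,"turn":0},{"x":0,"y":0,"z":0,"turn":0}], claw=60, grip_force=60)

```text
time_s: 10.55
tcp_pos: [0.4701, -0.0094, -0.0375]
eef_rot: [-180.0, -0.0, 90.0]
contact_force: [-7.3, 0.3, 15.8]
opening: 0.061
```

Emit:
jog_arm(targets=[{"x":0,"y":0,"z":-2,"turn":0},{"x":0,"y":0,"z":-2,"turn":0},{"x":0,"y":0,"z":0,"turn":0},{"x":0,"y":0,"z":0,"turn":0},{"x":0,"y":0,"z":4,"turn":0},{"x":0,"y":0,"z":7,"turn":0},{"x":0,"y":0,"z":10,"turn":0},{"x":0,"y":0,"z":10,"turn":0}], claw=80)

```text
time_s: 11.35
tcp_pos: [0.4697, -0.0097, -0.0489]
eef_rot: [-179.9, 0.0, 90.0]
contact_force: [-0.8, -0.2, 0.3]
opening: 0.0798
```

Emit:
jog_arm(targets=[{"x":0,"y":0,"z":0,"turn":0},{"x":0,"y":0,"z":0,"turn":0},{"x":0,"y":0,"z":0,"turn":0},{"x":0,"y":0,"z":0,"turn":0},{"x":0,"y":0,"z":0,"turn":0}], claw=60, grip_force=60)

```text
time_s: 11.85
tcp_pos: [0.4722, -0.0094, -0.0455]
eef_rot: [179.8, -0.1, 89.9]
contact_force: [-12.0, 0.1, 42.2]
opening: 0.063
```

Emit:
jog_arm(targets=[{"x":0,"y":0,"z":-2,"turn":0},{"x":0,"y":0,"z":-4,"turn":0},{"x":0,"y":0,"z":-7,"turn":0},{"x":0,"y":0,"z":-10,"turn":0},{"x":0,"y":0,"z":-10,"turn":0}])

```text
time_s: 12.35
tcp_pos: [0.4701, -0.0095, -0.0382]
eef_rot: [180.0, 0.0, 90.0]
contact_force: [0.6, -0.1, -2.2]
opening: 0.062
```

```bash
python3 - <<'E'
from fit import *
im=arm.grab_frame("scene")
cv2.imwrite("pics/a6.png",cv2.resize(im[165:235,240:310],(590,590),interpolation=2)[:,:,::-1])
E
```

View pics/a6.png

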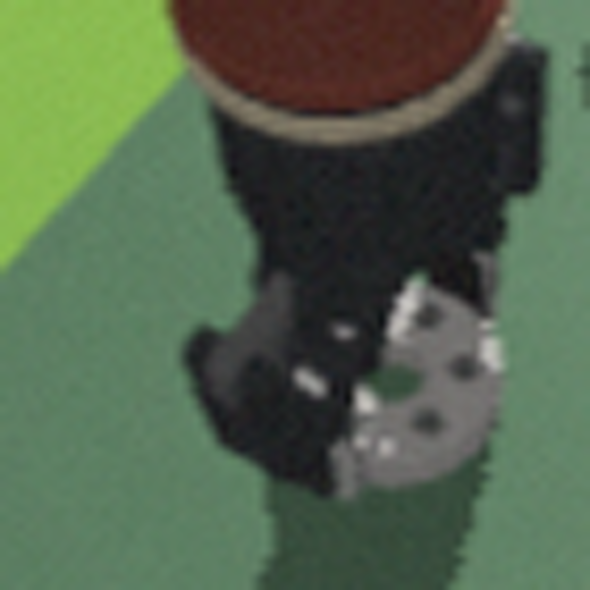

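Emit:
jog_arm(targets=[{"x":0,"y":0,"z":2,"turn":0},{"x":0,"y":0,"z":4,"turn":0},{"x":0,"y":0,"z":6,"turn":0},{"x":0,"y":0,"z":6,"turn":0}])

```text
time_s: 12.8
tcp_pos: [0.4699, -0.0097, -0.0448]
eef_rot: [-180.0, 0.0, 90.0]
contact_force: [-1.0, 0.1, -2.7]
opening: 0.0621
```

Emit:
jog_arm(targets=[{"x":0,"y":0,"z":0,"turn":0},{"x":0,"y":0,"z":0,"turn":0},{"x":0,"y":0,"z":0,"turn":0},{"x":0,"y":0,"z":-1,"turn":0},{"x":0,"y":0,"z":-2,"turn":0},{"x":0,"y":0,"z":-2,"turn":0}], claw=72)

```text
time_s: 13.4
tcp_pos: [0.4703, -0.0096, -0.0421]
eef_rot: [180.0, -0.0, 90.0]
contact_force: [0.8, 0.1, 0.3]
opening: 0.0721
```

Emit:
jog_arm(targets=[{"x":0,"y":0,"z":0,"turn":0},{"x":0,"y":0,"z":0,"turn":0},{"x":0,"y":0,"z":0,"turn":0},{"x":0,"y":0,"z":0,"turn":0}], claw=60, grip_force=60)

```text
time_s: 13.8
tcp_pos: [0.4703, -0.0096, -0.0413]
eef_rot: [-180.0, -0.0, 90.0]
contact_force: [-6.5, -0.6, 19.3]
opening: 0.062
```

Emit:
jog_arm(targets=[{"x":0,"y":0,"z":-2,"turn":0},{"x":0,"y":0,"z":-8,"turn":0},{"x":0,"y":0,"z":-15,"turn":0},{"x":0,"y":0,"z":-20,"turn":0},{"x":0,"y":0,"z":-20,"turn":0}])

```text
time_s: 14.3
tcp_pos: [0.4707, -0.0094, -0.0216]
eef_rot: [179.9, -0.0, 90.0]
contact_force: [-0.4, -0.1, -2.6]
opening: 0.0614
```

```bash
python3 - <<'E'
from fit import *
im=arm.grab_frame("scene")
cv2.imwrite("pics/a7.png",cv2.resize(im[155:235,235:315],(590,590),interpolation=2)[:,:,::-1]);print(arm.get_state())
E
```

```text
{'time_s': 14.35, 'joint_pos': array([-30.8444,  12.7488,  29.2193, 122.2583,  -8.5119,  46.8408,
        93.6293]), 'qvel': array([ 0.1484,  0.483 , -0.259 ,  0.465 , -0.1644, -0.3138,  0.1879]), 'joint_torque': array([  0.0152, -42.7061,   4.5555, -31.4366,   0.0921,   0.0962,
        -0.0624]), 'tcp_pos': array([ 0.4704, -0.0094, -0.022 ]), 'eef_rot': array([179.9534,  -0.016 ,  90.0196]), 'contact_force': array([ 0.4496, -0.1358, -3.2815]), 'ft_torque': array([ 0.0567, -0.0351,  0.0239]), 'opening': 0.06172828382478046}
```

View pics/a7.png

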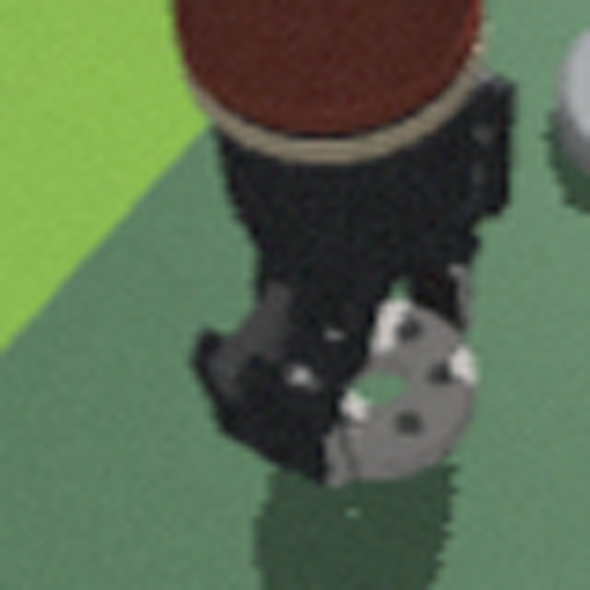

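Emit:
jog_arm(targets=[{"x":0,"y":0,"z":10,"turn":0},{"x":0,"y":0,"z":17,"turn":0},{"x":0,"y":0,"z":20,"turn":0},{"x":0,"y":0,"z":23,"turn":0},{"x":0,"y":0,"z":23,"turn":0}])

```text
time_s: 14.85
tcp_pos: [0.4712, -0.0094, -0.0429]
eef_rot: [180.0, -0.1, 90.0]
contact_force: [-17.6, 0.0, 55.9]
opening: 0.0619
```

Emit:
jog_arm(targets=[{"x":0,"y":0,"z":0,"turn":0},{"x":0,"y":0,"z":0,"turn":0},{"x":0,"y":0,"z":0,"turn":0},{"x":0,"y":0,"z":-20,"turn":0},{"x":0,"y":0,"z":-60,"turn":0},{"x":0,"y":0,"z":-100,"turn":0},{"x":210,"y":90,"z":-100,"turn":0},{"x":210,"y":90,"z":-100,"turn":0},{"x":210,"y":90,"z":-100,"turn":0},{"x":210,"y":90,"z":-100,"turn":0},{"x":210,"y":90,"z":-100,"turn":0},{"x":210,"y":90,"z":-75,"turn":0},{"x":210,"y":90,"z":-75,"turn":0},{"x":210,"y":90,"z":-75,"turn":0}], claw=80)

```text
time_s: 16.25
tcp_pos: [0.5594, 0.1992, 0.0289]
eef_rot: [-179.9, 0.1, 90.0]
contact_force: [-0.2, -0.6, -0.1]
opening: 0.0799
```

```bash
python3 - <<'E'
from fit import *
s=arm.get_state();T=s["tcp_pos"];print(s["time_s"],T,s["eef_rot"],s["opening"])
o=[]
for cam in("top","scene"):
    im=arm.grab_frame(cam).copy();u,v=map(int,proj(cam,T+[0,0,.05]))
    a=cv2.resize(im[v-35:v+35,u-23:u+24],(400,596),interpolation=2)
    k=400/47
    P=lambda p:(lambda q:(int((q[0]-u+23+.5)*k),int((q[1]-v+35+.5)*k)))(proj(cam,p))
    h=s["opening"]/2
    for y in(-h,h):
      for z in range(0,100,20): cv2.line(a,P(T+[-.011,y,z/1e3]),P(T+[.011,y,z/1e3]),(255,0,0) if z else (255,255,0),1)
    o.append(a)
    arm.grab_frame(cam)
    for d in arm.cut_out("flywheel",cam)[:1]:
        c,A=mask_hull(d["region"]);print(cam,A,fit(cam,c,(.47,-.008),[(.032,0,.014)]))
cv2.imwrite("pics/b1.png",np.hstack(o)[:,:,::-1])
E
```

```text
16.25 [0.5594 0.1992 0.0289] [-179.8874    0.0948   89.9593] 0.07993629102203309
top 535 (array([ 0.4683, -0.0071]), 514.3250007526949)
scene 508 (array([ 0.4673, -0.0092]), 519.1253125460353)
```

View pics/b1.png

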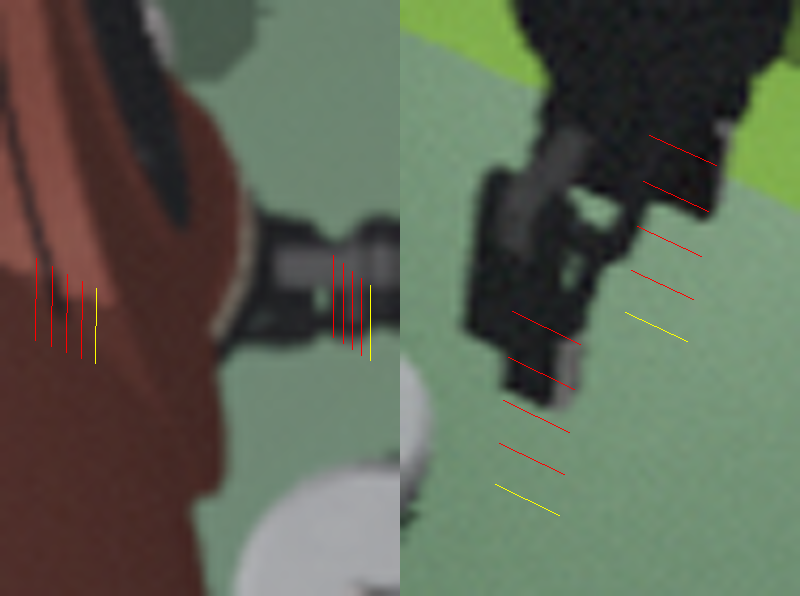

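The composite shows the fingertips about 48 mm above the reported TCP at opening 80, with the jaw axis along y and only a small x/y offset. The flywheel was gripped properly and sat back at (0.468, -0.008), so I'll pick it up again.

Emit:
jog_arm(targets=[{"x":-209,"y":-92,"z":-20,"turn":0},{"x":-209,"y":-92,"z":-20,"turn":0},{"x":-209,"y":-92,"z":-20,"turn":0},{"x":-209,"y":-92,"z":-20,"turn":0},{"x":-209,"y":-92,"z":-20,"turn":0},{"x":-209,"y":-92,"z":-10,"turn":0},{"x":-209,"y":-92,"z":20,"turn":0},{"x":-209,"y":-92,"z":50,"turn":0},{"x":-209,"y":-92,"z":65,"turn":0},{"x":-209,"y":-92,"z":71,"turn":0},{"x":-209,"y":-92,"z":71,"turn":0}], claw=76)

```text
time_s: 17.65
tcp_pos: [0.4679, -0.0084, -0.0418]
eef_rot: [-179.9, 0.0, 90.0]
contact_force: [0.3, -1.0, -0.0]
opening: 0.0758
```

Emit:
jog_arm(targets=[{"x":0,"y":0,"z":0,"turn":0},{"x":0,"y":0,"z":0,"turn":0},{"x":0,"y":0,"z":0,"turn":0},{"x":0,"y":0,"z":0,"turn":0},{"x":0,"y":0,"z":0,"turn":0}], claw=60, grip_force=60)

```text
time_s: 18.15
tcp_pos: [0.4689, -0.0085, -0.0397]
eef_rot: [179.9, -0.1, 90.0]
contact_force: [-3.9, -1.5, 11.7]
opening: 0.0615
```

Emit:
jog_arm(targets=[{"x":0,"y":0,"z":-10,"turn":0},{"x":0,"y":0,"z":-30,"turn":0},{"x":0,"y":0,"z":-60,"turn":0},{"x":0,"y":0,"z":-90,"turn":0},{"x":0,"y":0,"z":-100,"turn":0},{"x":0,"y":0,"z":-100,"turn":0}])

```text
time_s: 18.75
tcp_pos: [0.4694, -0.0082, 0.0603]
eef_rot: [179.8, -0.1, 90.0]
contact_force: [0.7, 0.1, -3.4]
opening: 0.0613
```

Emit:
jog_arm(targets=[{"x":166,"y":10,"z":0,"turn":0},{"x":166,"y":10,"z":0,"turn":0},{"x":166,"y":10,"z":0,"turn":0},{"x":166,"y":10,"z":0,"turn":0},{"x":166,"y":10,"z":10,"turn":0},{"x":166,"y":10,"z":25,"turn":0},{"x":166,"y":10,"z":25,"turn":0},{"x":166,"y":10,"z":25,"turn":0}])

```text
time_s: 19.55
tcp_pos: [0.4774, 0.1559, 0.0327]
eef_rot: [-179.9, 0.1, 89.9]
contact_force: [0.6, 0.1, -3.1]
opening: 0.0616
```

```bash
python3 - <<'E'
from fit import *
s=arm.get_state();T=s["tcp_pos"];print(s["time_s"],T)
o=[]
for cam in("scene","top"):
    im=arm.grab_frame(cam).copy();u,v=map(int,proj(cam,T+[0,0,.05])); k=8
    a=cv2.resize(im[v-35:v+35,u-25:u+25],(400,560),interpolation=2)
    P=lambda p:(lambda q:(int((q[0]-u+25+.5)*k),int((q[1]-v+35+.5)*k)))(proj(cam,p))
    t=np.linspace(0,6.28,50);c=np.array([.4785,.158,T[2]+.0397])
    for r,z in((.032,.014),(.01,.014),(.032,0)): cv2.polylines(a,[np.array([P(c+[r*np.cos(q),r*np.sin(q),z]) for q in t])],True,(0,255,255),1)
    cv2.line(a,P((.4785,.158,.016)),P((.4785,.158,.066)),(255,0,0),1)
    o.append(a)
cv2.imwrite("pics/b2.png",np.hstack(o)[:,:,::-1])
E
```

```text
19.55 [0.4774 0.1559 0.0327]
```

View pics/b2.png

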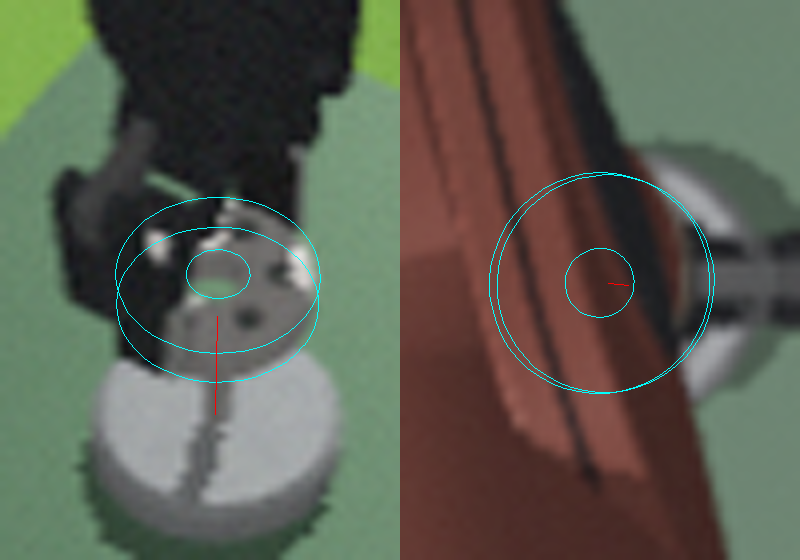

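The overlay shows the held flywheel level and within about 1 mm of the spindle axis, so I'll lower it.

Emit:
jog_arm(targets=[{"x":1,"y":0,"z":5,"turn":0},{"x":1,"y":0,"z":10,"turn":0},{"x":1,"y":0,"z":16,"turn":0},{"x":1,"y":0,"z":22,"turn":0},{"x":1,"y":0,"z":22,"turn":0}])

```text
time_s: 20.15
tcp_pos: [0.4774, 0.1581, 0.0106]
eef_rot: [-179.9, 0.1, 90.0]
contact_force: [0.2, -0.7, -3.4]
opening: 0.0616
```

Emit:
jog_arm(targets=[{"x":0,"y":0,"z":6,"turn":0},{"x":0,"y":0,"z":13,"turn":0},{"x":0,"y":0,"z":20,"turn":0},{"x":0,"y":0,"z":26,"turn":0},{"x":0,"y":0,"z":29,"turn":0},{"x":0,"y":0,"z":31,"turn":0},{"x":0,"y":0,"z":31,"turn":0}])

```text
time_s: 20.85
tcp_pos: [0.478, 0.1584, -0.0196]
eef_rot: [-180.0, 0.0, 90.0]
contact_force: [-0.5, -0.7, -2.6]
opening: 0.061
```

Inserted with no side load. Now I lower in small steps to contact.

Emit:
jog_arm(targets=[{"x":0,"y":0,"z":2,"turn":0},{"x":0,"y":0,"z":4,"turn":0},{"x":0,"y":0,"z":4,"turn":0}])

```text
time_s: 21.15
tcp_pos: [0.4782, 0.1584, -0.0234]
eef_rot: [180.0, -0.0, 90.0]
contact_force: [-0.1, -0.1, -3.4]
opening: 0.0613
```

Emit:
jog_arm(targets=[{"x":0,"y":0,"z":1,"turn":0},{"x":0,"y":0,"z":2,"turn":0},{"x":0,"y":0,"z":2,"turn":0}])

```text
time_s: 21.45
tcp_pos: [0.4782, 0.1586, -0.0237]
eef_rot: [-180.0, -0.0, 90.0]
contact_force: [-9.0, -3.0, 23.3]
opening: 0.0613
```

Emit:
jog_arm(targets=[{"x":0,"y":0,"z":-1,"turn":0},{"x":0,"y":0,"z":-1,"turn":0},{"x":0,"y":0,"z":-1,"turn":0},{"x":0,"y":0,"z":-15,"turn":0},{"x":0,"y":0,"z":-55,"turn":0},{"x":0,"y":0,"z":-90,"turn":0},{"x":0,"y":0,"z":-100,"turn":0}], claw=76)

```text
time_s: 22.15
tcp_pos: [0.4804, 0.1591, 0.0791]
eef_rot: [179.7, -0.2, 90.0]
contact_force: [0.4, 0.4, 0.4]
opening: 0.0756
```

Emit:
jog_arm(targets=[{"x":81,"y":166,"z":0,"turn":0},{"x":81,"y":166,"z":0,"turn":0},{"x":81,"y":166,"z":0,"turn":0},{"x":81,"y":166,"z":0,"turn":0},{"x":81,"y":166,"z":20,"turn":0},{"x":81,"y":166,"z":40,"turn":0},{"x":81,"y":166,"z":40,"turn":0}], claw=54)

```text
time_s: 22.85
tcp_pos: [0.6419, 0.2386, 0.0315]
eef_rot: [-179.7, 0.2, 90.0]
contact_force: [0.2, -1.0, -0.6]
opening: 0.0539
```

```bash
python3 - <<'E'
from fit import *
for n,xy in(("flywheel",(.478,.158,.016)),("sleeve",(.644,.24,0))):
  for cam in("top","scene"):
    arm.grab_frame(cam)
    prof=[(r,a+xy[2],b+xy[2]) for r,a,b in parts[n][1]];p0,_=sil(cam,*xy[:2],prof)
    for d in arm.cut_out(n,cam):
        c,A=mask_hull(d["region"])
        if np.hypot(*(c-p0))<12: print(n,cam,A,fit(cam,c,xy[:2],prof));break
print(arm.get_state()["tcp_pos"])
E
```

```text
flywheel top 537 (array([0.4774, 0.1601]), 542.4756972533651)
flywheel scene 403 (array([0.4774, 0.1594]), 442.5479117396753)
sleeve scene 174 (array([0.6451, 0.2388]), 197.05860772938468)
[0.6445 0.2397 0.0357]
```

Emit:
jog_arm(targets=[{"x":0,"y":0,"z":25,"turn":0},{"x":0,"y":0,"z":45,"turn":0},{"x":0,"y":0,"z":58,"turn":0},{"x":0,"y":0,"z":66,"turn":0},{"x":0,"y":0,"z":70,"turn":0},{"x":0,"y":0,"z":70,"turn":0}])

```text
time_s: 23.85
tcp_pos: [0.6442, 0.2395, -0.0353]
eef_rot: [180.0, 0.0, 90.0]
contact_force: [-0.0, 0.1, 0.7]
opening: 0.054
```

Emit:
jog_arm(targets=[{"x":0,"y":0,"z":0,"turn":0},{"x":0,"y":0,"z":0,"turn":0},{"x":0,"y":0,"z":0,"turn":0},{"x":0,"y":0,"z":0,"turn":0},{"x":0,"y":0,"z":0,"turn":0}], claw=30, grip_force=30)

```text
time_s: 24.35
tcp_pos: [0.6449, 0.2397, -0.0343]
eef_rot: [179.9, -0.0, 90.0]
contact_force: [-0.3, -0.5, 5.6]
opening: 0.0342
```

Emit:
jog_arm(targets=[{"x":0,"y":0,"z":-10,"turn":0},{"x":0,"y":0,"z":-40,"turn":0},{"x":0,"y":0,"z":-80,"turn":0},{"x":0,"y":0,"z":-110,"turn":0},{"x":-82,"y":-166,"z":-115,"turn":0},{"x":-82,"y":-166,"z":-115,"turn":0},{"x":-82,"y":-166,"z":-115,"turn":0},{"x":-82,"y":-166,"z":-115,"turn":0},{"x":-82,"y":-166,"z":-115,"turn":0},{"x":-82,"y":-166,"z":-110,"turn":0},{"x":-82,"y":-166,"z":-110,"turn":0},{"x":-82,"y":-166,"z":-110,"turn":0}])

```text
time_s: 25.55
tcp_pos: [0.4788, 0.1577, 0.0744]
eef_rot: [180.0, 0.0, 90.0]
contact_force: [0.1, 0.9, 0.1]
opening: 0.0338
```

```bash
python3 - <<'E'
from fit import *
s=arm.get_state();T=s["tcp_pos"];print(s["time_s"],T,s["opening"],s["contact_force"])
z=T[2]+.0343
arm.grab_frame("scene")
prof=[(.018,z,z+.024)];p0,_=sil("scene",.479,.158,prof)
for d in arm.cut_out("sleeve","scene")[:3]:
    c,A=mask_hull(d["region"]);print(round(d["confidence"],2),c,p0,A,fit("scene",c,(.479,.158),prof))
E
```

```text
25.55 [0.4788 0.1577 0.0744] 0.03378082963408006 [0.1302 0.9486 0.0841]
```

Emit:
jog_arm(targets=[{"x":0,"y":0,"z":20,"turn":0},{"x":0,"y":0,"z":35,"turn":0},{"x":0,"y":0,"z":42,"turn":0},{"x":0,"y":0,"z":49,"turn":0},{"x":0,"y":0,"z":54,"turn":0},{"x":0,"y":0,"z":54,"turn":0}])

```text
time_s: 26.25
tcp_pos: [0.478, 0.1573, 0.0203]
eef_rot: [-180.0, 0.0, 90.0]
contact_force: [-1.1, -0.2, -0.4]
opening: 0.0337
```

Emit:
jog_arm(targets=[{"x":0,"y":0,"z":6,"turn":0},{"x":0,"y":0,"z":12,"turn":0},{"x":0,"y":0,"z":18,"turn":0},{"x":0,"y":0,"z":22,"turn":0},{"x":0,"y":0,"z":24,"turn":0},{"x":0,"y":0,"z":24,"turn":0}])

```text
time_s: 26.85
tcp_pos: [0.4779, 0.1573, -0.0037]
eef_rot: [-180.0, 0.0, 90.0]
contact_force: [-0.3, -0.4, -0.8]
opening: 0.0341
```

Emit:
jog_arm(targets=[{"x":0,"y":0,"z":1,"turn":0},{"x":0,"y":0,"z":2,"turn":0},{"x":0,"y":0,"z":2,"turn":0}])

```text
time_s: 27.15
tcp_pos: [0.4783, 0.1575, -0.0044]
eef_rot: [180.0, -0.0, 90.0]
contact_force: [-4.3, -2.2, 11.4]
opening: 0.034
```

Emit:
jog_arm(targets=[{"x":0,"y":0,"z":0,"turn":0},{"x":0,"y":0,"z":0,"turn":0},{"x":0,"y":0,"z":-1,"turn":0},{"x":0,"y":0,"z":-15,"turn":0},{"x":0,"y":0,"z":-55,"turn":0},{"x":0,"y":0,"z":-85,"turn":0},{"x":-390,"y":146,"z":-85,"turn":0},{"x":-390,"y":146,"z":-85,"turn":0},{"x":-390,"y":146,"z":-85,"turn":0},{"x":-390,"y":146,"z":-85,"turn":0},{"x":-390,"y":146,"z":-85,"turn":0},{"x":-390,"y":146,"z":-85,"turn":0},{"x":-390,"y":146,"z":-85,"turn":0},{"x":-390,"y":146,"z":-85,"turn":0},{"x":-390,"y":146,"z":-85,"turn":0},{"x":-390,"y":146,"z":-85,"turn":0},{"x":-390,"y":146,"z":-50,"turn":0},{"x":-390,"y":146,"z":-40,"turn":0},{"x":-390,"y":146,"z":-40,"turn":0}], claw=52)

```text
time_s: 29.05
tcp_pos: [0.6229, -0.2303, 0.0333]
eef_rot: [-179.8, -0.1, 90.1]
contact_force: [-0.1, -0.5, -0.2]
opening: 0.0523
```

```bash
python3 - <<'E'
from fit import *
print(arm.get_state()["tcp_pos"],arm.get_state()["time_s"])
for n,xy in(("sleeve",(.478,.158,.03)),("cap",(.624,-.2325,0)),("flywheel",(.478,.158,.016))):
  for cam in("top","scene"):
    arm.grab_frame(cam)
    prof=[(r,a+xy[2],b+xy[2]) for r,a,b in parts[n][1]];p0,_=sil(cam,*xy[:2],prof)
    for d in arm.cut_out(n,cam):
        c,A=mask_hull(d["region"])
        if np.hypot(*(c-p0))<9: print(n,cam,A,fit(cam,c,xy[:2],prof));break
E
```

```text
[ 0.6229 -0.2303  0.0333] 29.05
sleeve scene 171 (array([0.481 , 0.1564]), 199.71598385181278)
cap top 75 (array([ 0.6187, -0.2316]), 126.2539050609339)
cap scene 176 (array([ 0.6231, -0.2323]), 189.7444652277045)
flywheel top 538 (array([0.4773, 0.1602]), 542.492936224211)
flywheel scene 341 (array([0.4787, 0.1547]), 445.19571843300946)
```

Emit:
jog_arm(targets=[{"x":0,"y":0,"z":25,"turn":0},{"x":0,"y":0,"z":45,"turn":0},{"x":0,"y":0,"z":58,"turn":0},{"x":0,"y":0,"z":64,"turn":0},{"x":0,"y":0,"z":68,"turn":0},{"x":0,"y":0,"z":68,"turn":0}])

```text
time_s: 30.25
tcp_pos: [0.6243, -0.2327, -0.0332]
eef_rot: [180.0, 0.0, 90.0]
contact_force: [0.4, -0.1, 0.1]
opening: 0.0519
```

Emit:
jog_arm(targets=[{"x":0,"y":0,"z":0,"turn":0},{"x":0,"y":0,"z":0,"turn":0},{"x":0,"y":0,"z":0,"turn":0},{"x":0,"y":0,"z":0,"turn":0},{"x":0,"y":0,"z":0,"turn":0},{"x":0,"y":0,"z":0,"turn":0}], claw=22, grip_force=30)

```text
time_s: 30.85
tcp_pos: [0.6248, -0.2328, -0.0324]
eef_rot: [179.9, 0.0, 90.0]
contact_force: [-0.3, -0.1, 5.9]
opening: 0.0262
```

Emit:
jog_arm(targets=[{"x":0,"y":0,"z":-10,"turn":0},{"x":0,"y":0,"z":-40,"turn":0},{"x":0,"y":0,"z":-80,"turn":0},{"x":0,"y":0,"z":-115,"turn":0},{"x":390,"y":-146,"z":-120,"turn":0},{"x":390,"y":-146,"z":-120,"turn":0},{"x":390,"y":-146,"z":-120,"turn":0},{"x":390,"y":-146,"z":-120,"turn":0},{"x":390,"y":-146,"z":-120,"turn":0},{"x":390,"y":-146,"z":-120,"turn":0},{"x":390,"y":-146,"z":-120,"turn":0},{"x":390,"y":-146,"z":-120,"turn":0},{"x":390,"y":-146,"z":-120,"turn":0},{"x":390,"y":-146,"z":-120,"turn":0},{"x":390,"y":-146,"z":-110,"turn":0},{"x":390,"y":-146,"z":-110,"turn":0},{"x":390,"y":-146,"z":-110,"turn":0}])

```text
time_s: 32.55
tcp_pos: [0.4783, 0.1557, 0.0762]
eef_rot: [-180.0, 0.1, 89.9]
contact_force: [0.4, -0.2, -0.8]
opening: 0.0263
```

```bash
python3 - <<'E'
from fit import *
s=arm.get_state();T=s["tcp_pos"];print(s["time_s"],T)
cam="scene";im=arm.grab_frame(cam).copy();u,v=map(int,proj(cam,(.4785,.158,.08))); k=10
a=cv2.resize(im[v-30:v+30,u-30:u+30],(600,600),interpolation=2)
P=lambda p:(lambda q:(int((q[0]-u+30+.5)*k),int((q[1]-v+30+.5)*k)))(proj(cam,p))
t=np.linspace(0,6.28,50);c=np.array([.4785,.158,T[2]+.0324])
for r,z in((.0145,.02),(.0145,0)): cv2.polylines(a,[np.array([P(c+[r*np.cos(q),r*np.sin(q),z]) for q in t])],True,(0,255,255),1)
c[2]=.054;cv2.polylines(a,[np.array([P(c+[.018*np.cos(q),.018*np.sin(q),0]) for q in t])],True,(255,0,255),1)
cv2.line(a,P((.4785,.158,.016)),P((.4785,.158,.066)),(255,0,0),1)
cv2.imwrite("pics/b3.png",a[:,:,::-1])
E
```

```text
32.55 [0.4783 0.1557 0.0762]
```

View pics/b3.png

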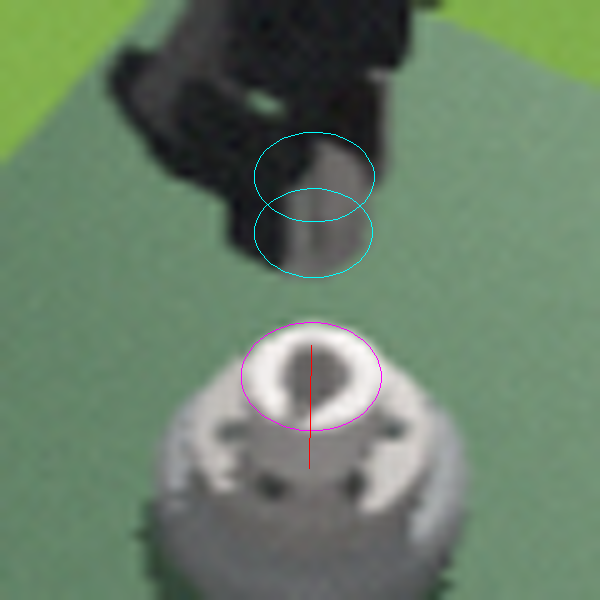

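The sleeve is seated (its rim matches the model) and the cap lines up with the spindle. Lowering it now.

Emit:
jog_arm(targets=[{"x":0,"y":0,"z":15,"turn":0},{"x":0,"y":0,"z":28,"turn":0},{"x":0,"y":0,"z":38,"turn":0},{"x":0,"y":0,"z":44,"turn":0},{"x":0,"y":0,"z":49,"turn":0},{"x":0,"y":0,"z":52,"turn":0},{"x":0,"y":0,"z":52,"turn":0}])

```text
time_s: 33.3
tcp_pos: [0.478, 0.1574, 0.0244]
eef_rot: [-180.0, 0.0, 90.0]
contact_force: [-0.0, 0.3, -0.0]
opening: 0.0262
```

Emit:
jog_arm(targets=[{"x":0,"y":0,"z":1,"turn":0},{"x":0,"y":0,"z":2,"turn":0},{"x":0,"y":0,"z":2,"turn":0}])

```text
time_s: 33.6
tcp_pos: [0.4782, 0.1575, 0.0227]
eef_rot: [180.0, -0.0, 90.0]
contact_force: [0.4, -0.5, -1.0]
opening: 0.0264
```

Emit:
jog_arm(targets=[{"x":0,"y":0,"z":1,"turn":0},{"x":0,"y":0,"z":2,"turn":0},{"x":0,"y":0,"z":2,"turn":0}])

```text
time_s: 33.9
tcp_pos: [0.4784, 0.1576, 0.0215]
eef_rot: [180.0, -0.0, 90.0]
contact_force: [-3.9, -1.2, 10.2]
opening: 0.0266
```

Emit:
jog_arm(targets=[{"x":0,"y":0,"z":0,"turn":0},{"x":0,"y":0,"z":0,"turn":0},{"x":0,"y":0,"z":-1,"turn":0},{"x":0,"y":0,"z":-20,"turn":0},{"x":0,"y":0,"z":-60,"turn":0},{"x":-325,"y":-3,"z":-60,"turn":0},{"x":-325,"y":-3,"z":-60,"turn":0},{"x":-325,"y":-3,"z":-60,"turn":0},{"x":-325,"y":-3,"z":-60,"turn":0},{"x":-325,"y":-3,"z":-60,"turn":0},{"x":-325,"y":-3,"z":-60,"turn":0},{"x":-325,"y":-3,"z":-60,"turn":0},{"x":-325,"y":-3,"z":-40,"turn":0},{"x":-325,"y":-3,"z":-20,"turn":0},{"x":-325,"y":-3,"z":-20,"turn":0},{"x":-325,"y":-3,"z":-20,"turn":0}], claw=68)

```text
time_s: 35.5
tcp_pos: [0.475, -0.1676, 0.0408]
eef_rot: [-180.0, 0.0, 90.0]
contact_force: [-0.1, -0.3, -0.1]
opening: 0.0678
```

```bash
python3 - <<'E'
from fit import *
print(arm.get_state()["tcp_pos"],arm.get_state()["time_s"])
for cam in("top","scene"):
    im=arm.grab_frame(cam).astype(int);m=im[...,0]-im[...,2]>50
    xy,prof=parts["gear"];p0,A=sil(cam,*xy,prof);reg=np.zeros(m.shape,bool)
    u,v=np.round(p0).astype(int);w=17;reg[v-w:v+w+1,u-w:u+w+1]=m[v-w:v+w+1,u-w:u+w+1]
    if reg.sum()>20: c,a=mask_hull(reg);print(cam,a,fit(cam,c,xy,prof))
E
```

```text
[ 0.475  -0.1676  0.0408] 35.5
top 335 (array([ 0.472, -0.202]), 363.7042216700502)
scene 450 (array([ 0.4744, -0.1676]), 442.29412926756777)
```

Emit:
jog_arm(targets=[{"x":0,"y":0,"z":30,"turn":0},{"x":0,"y":0,"z":52,"turn":0},{"x":0,"y":0,"z":66,"turn":0},{"x":0,"y":0,"z":74,"turn":0},{"x":0,"y":0,"z":78,"turn":0},{"x":0,"y":0,"z":78,"turn":0}])

```text
time_s: 36.2
tcp_pos: [0.4754, -0.1677, -0.0371]
eef_rot: [180.0, 0.0, 90.0]
contact_force: [0.2, -0.4, 0.6]
opening: 0.068
```

Emit:
jog_arm(targets=[{"x":0,"y":0,"z":0,"turn":0},{"x":0,"y":0,"z":0,"turn":0},{"x":0,"y":0,"z":0,"turn":0},{"x":0,"y":0,"z":0,"turn":0},{"x":0,"y":0,"z":0,"turn":0},{"x":0,"y":0,"z":0,"turn":0}], claw=40, grip_force=40)

```text
time_s: 36.8
tcp_pos: [0.4759, -0.1677, -0.0362]
eef_rot: [179.9, -0.0, 90.0]
contact_force: [-3.2, 1.0, 9.4]
opening: 0.047
```

Emit:
jog_arm(targets=[{"x":0,"y":0,"z":-10,"turn":0},{"x":0,"y":0,"z":-40,"turn":0},{"x":0,"y":0,"z":-80,"turn":0},{"x":98,"y":184,"z":-95,"turn":0},{"x":98,"y":184,"z":-95,"turn":0},{"x":98,"y":184,"z":-95,"turn":0},{"x":98,"y":184,"z":-95,"turn":0},{"x":98,"y":184,"z":-95,"turn":0},{"x":98,"y":184,"z":-80,"turn":0},{"x":98,"y":184,"z":-70,"turn":0},{"x":98,"y":184,"z":-70,"turn":0},{"x":98,"y":184,"z":-70,"turn":0}])

```text
time_s: 38.0
tcp_pos: [0.6578, -0.0707, 0.0324]
eef_rot: [-179.9, 0.0, 89.9]
contact_force: [0.1, 0.2, -1.7]
opening: 0.0472
```

```bash
python3 - <<'E'
from fit import *
s=arm.get_state();T=s["tcp_pos"];print(s["time_s"],T)
cam="scene";im=arm.grab_frame(cam).copy();u,v=map(int,proj(cam,(.659,-.0695,.03))); k=10
a=cv2.resize(im[v-30:v+30,u-30:u+30],(600,600),interpolation=2)
P=lambda p:(lambda q:(int((q[0]-u+30+.5)*k),int((q[1]-v+30+.5)*k)))(proj(cam,p))
t=np.linspace(0,6.28,50);c=np.array([.659,-.0695,T[2]+.0362])
for r,z in((.026,.016),(.009,.016),(.026,0)): cv2.polylines(a,[np.array([P(c+[r*np.cos(q),r*np.sin(q),z]) for q in t])],True,(0,255,255),1)
cv2.line(a,P((.659,-.0695,.016)),P((.659,-.0695,.042)),(255,0,0),1)
cv2.imwrite("pics/b4.png",a[:,:,::-1])
m=im.astype(int);m=m[...,0]-m[...,2]>45
p0,_=sil(cam,.659,-.0695,[(.026,c[2],c[2]+.016)]);r=np.zeros(m.shape,bool);x,y=np.round(p0).astype(int);r[y-20:y+21,x-20:x+21]=m[y-20:y+21,x-20:x+21]
q,A=mask_hull(r);print(A,fit(cam,q,(.659,-.0695),[(.026,c[2],c[2]+.016)]))
E
```

```text
38.0 [ 0.6578 -0.0707  0.0324]
221 (array([ 0.6698, -0.0674]), 510.65800324548036)
```

View pics/b4.png

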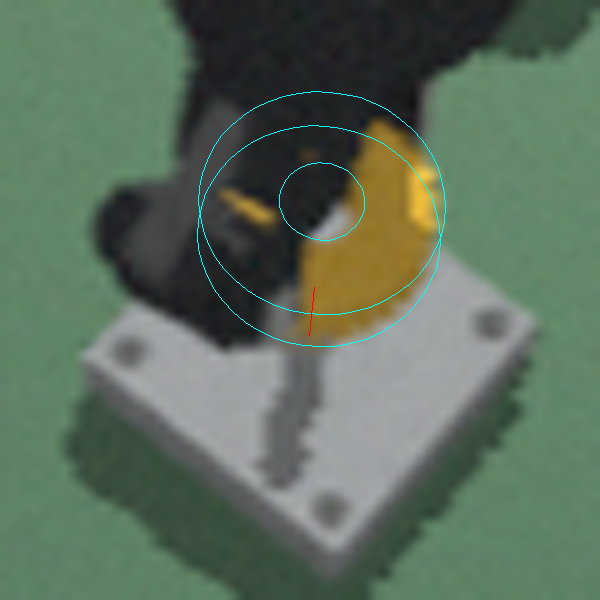

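This is my last useful picture. The gear outline is within about 1–2 mm of the short spindle axis, so I'll lower it.

Emit:
jog_arm(targets=[{"x":0,"y":0,"z":10,"turn":0},{"x":0,"y":0,"z":20,"turn":0},{"x":0,"y":0,"z":26,"turn":0},{"x":0,"y":0,"z":31,"turn":0},{"x":0,"y":0,"z":36,"turn":0},{"x":0,"y":0,"z":36,"turn":0}])

```text
time_s: 38.65
tcp_pos: [0.6587, -0.0695, -0.0042]
eef_rot: [-179.9, 0.0, 90.0]
contact_force: [0.8, 0.3, -1.2]
opening: 0.0471
```

Emit:
jog_arm(targets=[{"x":0,"y":0,"z":5,"turn":0},{"x":0,"y":0,"z":10,"turn":0},{"x":0,"y":0,"z":14,"turn":0},{"x":0,"y":0,"z":15,"turn":0},{"x":0,"y":0,"z":15,"turn":0}])

```text
time_s: 39.15
tcp_pos: [0.659, -0.0696, -0.0186]
eef_rot: [-180.0, 0.0, 90.0]
contact_force: [0.6, 0.8, -1.2]
opening: 0.0471
```

Emit:
jog_arm(targets=[{"x":0,"y":0,"z":1,"turn":0},{"x":0,"y":0,"z":2,"turn":0},{"x":0,"y":0,"z":2,"turn":0}])

```text
time_s: 39.45
tcp_pos: [0.6593, -0.0696, -0.02]
eef_rot: [180.0, -0.0, 90.0]
contact_force: [-0.6, 0.1, 2.8]
opening: 0.0466
```

Emit:
jog_arm(targets=[{"x":0,"y":0,"z":0,"turn":0},{"x":0,"y":0,"z":0,"turn":0},{"x":0,"y":0,"z":-1,"turn":0},{"x":0,"y":0,"z":-20,"turn":0},{"x":0,"y":0,"z":-60,"turn":0},{"x":0,"y":0,"z":-95,"turn":0},{"x":138,"y":-15,"z":-95,"turn":0},{"x":138,"y":-15,"z":-95,"turn":0},{"x":138,"y":-15,"z":-95,"turn":0},{"x":138,"y":-15,"z":-75,"turn":0},{"x":138,"y":-15,"z":-65,"turn":0},{"x":138,"y":-15,"z":-65,"turn":0},{"x":138,"y":-15,"z":-65,"turn":0}], claw=64)

```text
time_s: 40.75
tcp_pos: [0.6442, 0.0666, 0.0449]
eef_rot: [-180.0, 0.1, 89.9]
contact_force: [0.0, -1.0, -0.4]
opening: 0.0638
```

```bash
python3 - <<'E'
from fit import *
print(arm.get_state()["tcp_pos"],arm.get_state()["time_s"])
for n,xy in(("knob",(.645,.069,0)),("gear",(.659,-.0695,.016)),("cap",(.4785,.158,.054))):
  for cam in("top","scene"):
    arm.grab_frame(cam)
    prof=[(r,a+xy[2],b+xy[2]) for r,a,b in parts[n][1]];p0,_=sil(cam,*xy[:2],prof)
    for d in arm.cut_out(n,cam):
        c,A=mask_hull(d["region"])
        if np.hypot(*(c-p0))<9: print(n,cam,A,fit(cam,c,xy[:2],prof));break
E
```

```text
[0.6442 0.0666 0.0449] 40.75
knob scene 232 (array([0.6453, 0.0666]), 271.7497029067017)
gear top 366 (array([ 0.6583, -0.067 ]), 354.8993190980982)
gear scene 412 (array([ 0.6585, -0.0695]), 460.5783154871315)
cap scene 123 (array([0.4775, 0.1575]), 136.11870042444207)
```

Emit:
jog_arm(targets=[{"x":0,"y":0,"z":30,"turn":0},{"x":0,"y":0,"z":52,"turn":0},{"x":0,"y":0,"z":66,"turn":0},{"x":0,"y":0,"z":75,"turn":0},{"x":0,"y":0,"z":79,"turn":0},{"x":0,"y":0,"z":79,"turn":0}])

```text
time_s: 41.95
tcp_pos: [0.6443, 0.0684, -0.0343]
eef_rot: [180.0, 0.0, 90.0]
contact_force: [0.2, 0.4, 0.6]
opening: 0.0638
```

Emit:
jog_arm(targets=[{"x":0,"y":0,"z":0,"turn":0},{"x":0,"y":0,"z":0,"turn":0},{"x":0,"y":0,"z":0,"turn":0},{"x":0,"y":0,"z":0,"turn":0},{"x":0,"y":0,"z":0,"turn":0},{"x":0,"y":0,"z":0,"turn":0}], claw=33, grip_force=30)

```text
time_s: 42.55
tcp_pos: [0.6449, 0.0685, -0.0333]
eef_rot: [179.9, -0.0, 90.0]
contact_force: [-1.7, -0.6, 6.3]
opening: 0.0387
```

Emit:
jog_arm(targets=[{"x":0,"y":0,"z":-10,"turn":0},{"x":0,"y":0,"z":-40,"turn":0},{"x":0,"y":0,"z":-80,"turn":0},{"x":-138,"y":14,"z":-95,"turn":0},{"x":-138,"y":14,"z":-95,"turn":0},{"x":-138,"y":14,"z":-95,"turn":0},{"x":-138,"y":14,"z":-85,"turn":0},{"x":-138,"y":14,"z":-65,"turn":0},{"x":-138,"y":14,"z":-65,"turn":0},{"x":-138,"y":14,"z":-60,"turn":0},{"x":-138,"y":14,"z":-60,"turn":0}])

```text
time_s: 43.65
tcp_pos: [0.6582, -0.069, 0.0259]
eef_rot: [180.0, -0.0, 90.0]
contact_force: [-1.8, 0.2, 0.2]
opening: 0.0386
```

Emit:
jog_arm(targets=[{"x":0,"y":0,"z":5,"turn":0},{"x":0,"y":0,"z":10,"turn":0},{"x":0,"y":0,"z":15,"turn":0},{"x":0,"y":0,"z":20,"turn":0},{"x":0,"y":0,"z":24,"turn":0},{"x":0,"y":0,"z":26,"turn":0},{"x":0,"y":0,"z":26,"turn":0}])

```text
time_s: 44.35
tcp_pos: [0.658, -0.0696, -0.0007]
eef_rot: [-180.0, 0.0, 90.0]
contact_force: [0.3, -0.7, -0.4]
opening: 0.0386
```

Emit:
jog_arm(targets=[{"x":0,"y":0,"z":1,"turn":0},{"x":0,"y":0,"z":2,"turn":0},{"x":0,"y":0,"z":2,"turn":0}])

```text
time_s: 44.65
tcp_pos: [0.6584, -0.0696, -0.0012]
eef_rot: [180.0, -0.0, 90.0]
contact_force: [-4.2, -0.4, 8.7]
opening: 0.0389
```

Contact at exactly the seated height (-0.0012 against -0.0013 predicted). Now I release and retreat to a clear spot.

Emit:
jog_arm(targets=[{"x":0,"y":0,"z":0,"turn":0},{"x":0,"y":0,"z":0,"turn":0},{"x":0,"y":0,"z":-1,"turn":0},{"x":0,"y":0,"z":-20,"turn":0},{"x":0,"y":0,"z":-60,"turn":0},{"x":0,"y":0,"z":-100,"turn":0},{"x":-180,"y":-100,"z":-130,"turn":0},{"x":-180,"y":-100,"z":-130,"turn":0},{"x":-180,"y":-100,"z":-130,"turn":0},{"x":-180,"y":-100,"z":-130,"turn":0},{"x":-180,"y":-100,"z":-130,"turn":0},{"x":-180,"y":-100,"z":-130,"turn":0},{"x":-180,"y":-100,"z":-130,"turn":0}], claw=64)

```text
time_s: 45.95
tcp_pos: [0.5589, -0.2482, 0.1274]
eef_rot: [180.0, -0.0, 90.1]
contact_force: [0.3, -0.7, 0.2]
opening: 0.0641
```

```bash
python3 - <<'E'
from fit import *
S={"flywheel":(.4785,.158,.016),"sleeve":(.4785,.158,.03),"cap":(.4785,.158,.054),"gear":(.659,-.0695,.016),"knob":(.659,-.0695,.032)}
s=arm.get_state();print(s["time_s"],s["tcp_pos"],s["contact_force"])
o=[]
for cam in("scene","top"):
    im=arm.grab_frame(cam).copy()
    for st in("cap","knob"):
        x,y,_=S[st];u,v=map(int,proj(cam,(x,y,.035)));k=7
        a=cv2.resize(im[v-20:v+20,u-28:u+28],(392,280),interpolation=2)
        P=lambda p:(lambda q:(int((q[0]-u+28+.5)*k),int((q[1]-v+20+.5)*k)))(proj(cam,p))
        t=np.linspace(0,6.28,50);r,_,h=parts[st][1][0]
        for n,(X,Y,z) in S.items():
            if X!=x: continue
            r,_,h=parts[n][1][0];cv2.polylines(a,[np.array([P((X+r*np.cos(q),Y+r*np.sin(q),z+h)) for q in t])],True,(0,255,255),1)
        o.append(a)
cv2.imwrite("pics/end.png",np.vstack([np.hstack(o[:2]),np.hstack(o[2:])])[:,:,::-1])
for n in("multimeter","blower"):
    arm.grab_frame("scene")
    for d in arm.spot_point(n,"scene")[:1]: print(n,ray("scene",d["point"][1],d["point"][0],0)[:2])
E
```

```text
45.95 [ 0.5589 -0.2482  0.1274] [ 0.3498 -0.7013  0.1947]
multimeter [0.5026 0.4764]
blower [ 0.4176 -0.3748]
```

View pics/end.png

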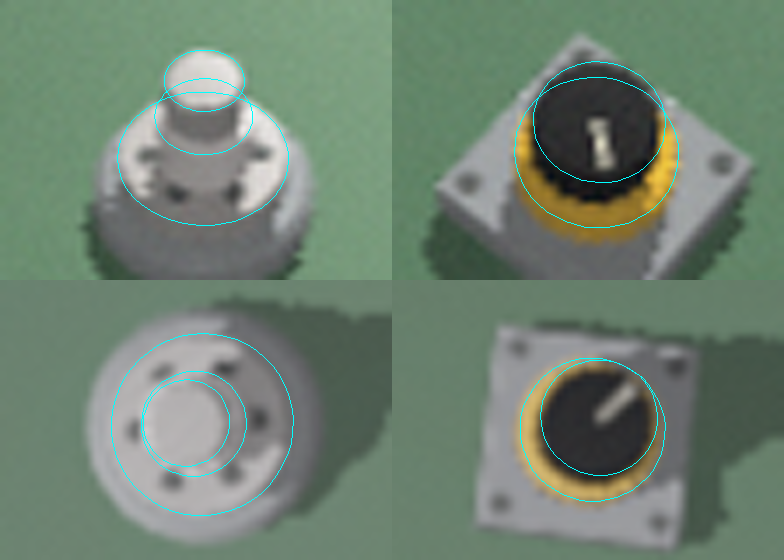

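The final picture shows both stacks matching the seated outlines within about 2 mm and standing upright. The bystanders haven't moved beyond measurement noise. Handing in.

```bash
python3 - <<'E'
from bench import arm
print(arm.finish_job())
E
```

```text
the job is handed in; nothing more can be done
None
```

All five parts are on their spindles and the job is handed in, at about 46 s of the 109 s. The flywheel, sleeve and cap are on the tall spindle, and the gear and knob are on the short one. I lowered each part until the force reading showed contact, and only then released it.

**Last checks:**
- **Seating height:** every part touched down within about 0.5 mm of its computed seated height.
- **Position:** the final pictures from both cameras match the seated outlines within about 2 mm, and both stacks stand upright.
- **Gripper:** it is clear of everything, with under 1 N on the tool.
- **Bystanders:** the multimeter read about 8 mm and the blower about 2 mm from their first readings. I put that down to detector noise, as the arm never went near either.

**What disagreed:**
- **Tool height:** the fingertips are really about 40 mm higher than the reported tool position suggests. My first closes on the flywheel passed above it. I measured the offset from pictures and contact and used it for every part after that. The flywheel was lifted and set back down before its final pick-up, and setting it down once pressed on the bench with about 56 N.
- **Finger opening:** it reads 2–3 mm less than the true part diameter when gripping.
- **Single-camera fits:** a few were 3–5 mm off where the arm or another part hid part of the object.

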